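# Lock out a polishing spindle and open its loose bearing

## Robot

A 6-joint arm with a two-finger parallel gripper is mounted at the origin on the work surface. World frame = base frame: x ahead of the robot, y to its left, z up, the work surface at z = 0. Lengths are in m, angles in rad, forces in N, time in s.
With the tool pointing down it reaches from about 0.35 to 0.975 m from the base axis. Payload 4.9 kg.
Tool frame: the origin (TCP) lies at the very end of the fingers, on their centre line; the grasp point (between the pads) lies 19 mm behind it; z points along the fingers, y is the line along which they close (so a half turn about z gives the same grasp; the last joint's range is limited). The gripper opens to 85 mm and grips with 20 to 120 N. Pads are 22 mm wide; open, the fingers measure 114 mm over their backs; the gripper's body (76 mm by 85 mm) begins 54 mm behind the grasp point. The pads swing forward as they close: fully open they stand 13 mm farther back than shut.
Start: joints at [-1.271, 0.053, 1.613, -0, 1.476, -0.119], TCP at [0.254, -0.571, 0.231] pointing down, gripper open.
Joint ranges: [-3.01, 3.01], [-1.01, 2.22], [0.06, 2.58], [-1.02, 4.17], [0.09, 2.62], [-3.14, 3.14]. Speed limits (rad/s): [2.57, 2.57, 3.14, 3.14, 3.14, 3.14].

## Interface

Orientations are given as a unit quaternion [w, x, y, z].
In Python, from plant import state, optics, ticket, nets gives the robot as it stands. The module is installed in compiled form; this text tells all that it offers.
- The arm moves only by the shell command python3 -m inch 'ROWS' [OPENING]. ROWS is JSON, a list of rows, each an object of numbers: "dx", "dy", "dz": the shift along the tool's x, y, z as a fraction of full scale; "rx", "ry", "rz": the turn, a rotation vector about the tool's x, y, z as a fraction of full scale. In form: [{"dx": .., "dy": .., "dz": .., "rx": .., "ry": .., "rz": ..}, ...]. A call has 1 to 5 rows; each row is the pose to reach, as a shift and turn from the pose commanded when the call began, along the tool's axes at that moment; what a row does not reach only later rows make up. Full scale, the value 1, is 0.8 m for a shift and 1.5 rad for a turn. A row lasts 1/10 s, in which the tool goes at most 50 mm and 8.59 degrees, less where a joint would pass 70% of its speed; a pose out of reach is approached as far as the arm can. A call with a number of a shift or a turn outside -1 to 1 is refused whole. A call with a gripper value outside its range is refused whole. OPENING is the opening, from -1 (shut) to 1 (fully open), set as the call begins (- or left out, the last holds). The fingers move at their own pace and stop on an object; the grip force is fixed at half the most. Time passes only in rows, so rows that repeat a pose let the fingers close. It gives the time, the measured TCP pose, the force, the opening and the grip force at its end, in the units of the state.
- state(): the state, without advancing time (a new reading comes with each control period).
- optics.grab_frame(name): name is "scene" or "top"; returns the picture (400x640x3 uint8, red, green, blue); there is no depth.
- optics.camera_info(name): a dict with "fx", "fy", "cx", "cy" (pixels), "k1" (the pictures are not rectified: a ray, as slopes to the right and down, at radius r is drawn at 1 + k1 r^2 times it, then the intrinsics apply), "R" (3x3) and "t" (3): a world point X has camera coordinates R X + t. Camera axes: x right, y down, z forward; pixel columns grow to the right and rows downward; lengths in m; the calibration is good to about 2 mm. A picture is of the moment at which its call begins. camera_info takes no time and is no camera call.
- ticket.job_done(): hands the job in; it is judged then, once.
Trained networks look in the newest picture that a camera, given by its name, has taken for a name from the list of things; names that differ only in an ending like _2 or _b are one class to them, and where a whole thing is asked for, a point or a joint stands for the part that bears it (a point fixed in the world has none). Each returns a list of dicts, best first, with "confidence" (0 to 1); they miss things now and then, are a little off and sometimes report something else, mostly with a low value. They report only what shows in the picture. A call takes as long as a camera call. They do not tell look-alikes from the thing itself.
- nets.boxes_of(camera, name): "bbox" ([centre column, centre row, width, height] in pixels, round what is visible of it).
- nets.outline_of(camera, name): "pixels" (400x640 bool, what is visible of it) and "bbox" ([centre column, centre row, width, height] in pixels, round what is visible of it).
The state is a dict: "time": time; "joint_pos": joint angles; "joint_vel": joint speeds; "joint_efforts": joint torques, N m; "tool_pos": TCP position; "tool_rot": TCP orientation; "contact_force": force on the tool from outside, world axes, zero at the start; "ft_torque": the same for the moment, N m; "gripper_width": opening from 0.0 (shut) to 1.0 (fully open); "grasp_force": force on a finger pad.
Only numpy, scipy, OpenCV 4.12 (cv2) and the standard library are available. Lean on these libraries where they do the work, as an engineer would, in place of code of your own. Each camera call takes 0.05 s, during which the arm holds its last target. There are 200 camera calls.

## Task

Lock out the polishing spindle: lay its battery pack in the open drawer, let go of it, and push the drawer fully shut. Then tap the three bearing bolts one after another until you find the loose one, which drops when pressed and stays down, and lift that bearing's cap by its bar with the fingers to at least half of its full swing. Finish while still holding that cap open; leave the other two caps shut and do not disturb the things lying around.

Things in the scene. Friction and masses are not known exactly. Their poses are not given: they have to be found in the camera images.
- battery_center (a point): centre of the spindle's battery pack: black block 76 mm long (its x) x 46 mm wide (its y) x 36 mm high overall (the lower 30 mm is the full block; a 50 x 30 mm step on top), 0.25 kg, lying on the bench at the front left; the point is 18 mm above its underside, z up
- unit_drawer0 (a joint): how far the drawer of the small wooden unit (right side of the bench, 200 mm deep x 170 mm wide x 85 mm high, drawer front facing the robot) stands open, m: 0 = fully shut, starts 0.105 to 0.13 open; it slides freely (about 1 N)
- drawer_floor (a point): centre of the drawer's inner floor, 22 mm above the bench, moves with the drawer; -x points to the drawer front, z up. Inner space 155 mm (x) x 128 mm (y); walls rise 41 mm, the front panel 42 mm above the floor; 50 mm of height when shut. The front panel's inner face is 84 mm from here along -x; what is open from above is the part next to it, as long as the drawer stands open
- unit_drawer0_handle (a point): middle of the drawer's bar handle, 47 mm above the bench: a horizontal round bar 11 mm thick and 85 mm long, 35 mm in front of the drawer front; axes as the drawer (pushing along +x shuts it)
- bolt_left_top (a point): centre of the top of the left bolt's hexagon head (seen from the robot; left is +y): 21 mm wide, standing up through a 30 mm wide notch in its bearing cap, top 89 mm above the bench, 16 mm above the cap. A tight bolt does not give; the loose one (any of the three, they look alike) drops 7 mm under a push of about 2 N and stays down
- bolt_left (a joint): how far the left bolt has been pushed down, m (0 to 0.007; starts at 0; a tight bolt stays at 0)
- cap_left_bar (a point): middle of the left cap's lifting bar: round steel bar 10 mm thick, 58 mm long (48 mm clear between its side arms) along its own y, 67 mm above the bench when shut, 36 mm in front of the cap, nothing over 12 mm high below it; it turns with the cap. When shut, x points away from the robot to the hinge, z up; the hinge line runs along its y, 127 mm away along its x and 6 mm lower
- cap_left (a joint): opening angle of the left hinged bearing cap (64 mm wide grey plate, 0.25 kg), rad: 0 = shut, 1.2 = stop; it swings freely and falls shut when let go (about 1.3 N at the bar)
- bolt_middle_top (a point): centre of the top of the middle bolt's hexagon head (seen from the robot; left is +y): 21 mm wide, standing up through a 30 mm wide notch in its bearing cap, top 89 mm above the bench, 16 mm above the cap. A tight bolt does not give; the loose one (any of the three, they look alike) drops 7 mm under a push of about 2 N and stays down
- bolt_middle (a joint): how far the middle bolt has been pushed down, m (0 to 0.007; starts at 0; a tight bolt stays at 0)
- cap_middle_bar (a point): middle of the middle cap's lifting bar: round steel bar 10 mm thick, 58 mm long (48 mm clear between its side arms) along its own y, 67 mm above the bench when shut, 36 mm in front of the cap, nothing over 12 mm high below it; it turns with the cap. When shut, x points away from the robot to the hinge, z up; the hinge line runs along its y, 127 mm away along its x and 6 mm lower
- cap_middle (a joint): opening angle of the middle hinged bearing cap (64 mm wide grey plate, 0.25 kg), rad: 0 = shut, 1.2 = stop; it swings freely and falls shut when let go (about 1.3 N at the bar)
- bolt_right_top (a point): centre of the top of the right bolt's hexagon head (seen from the robot; left is +y): 21 mm wide, standing up through a 30 mm wide notch in its bearing cap, top 89 mm above the bench, 16 mm above the cap. A tight bolt does not give; the loose one (any of the three, they look alike) drops 7 mm under a push of about 2 N and stays down
- bolt_right (a joint): how far the right bolt has been pushed down, m (0 to 0.007; starts at 0; a tight bolt stays at 0)
- cap_right_bar (a point): middle of the right cap's lifting bar: round steel bar 10 mm thick, 58 mm long (48 mm clear between its side arms) along its own y, 67 mm above the bench when shut, 36 mm in front of the cap, nothing over 12 mm high below it; it turns with the cap. When shut, x points away from the robot to the hinge, z up; the hinge line runs along its y, 127 mm away along its x and 6 mm lower
- cap_right (a joint): opening angle of the right hinged bearing cap (64 mm wide grey plate, 0.25 kg), rad: 0 = shut, 1.2 = stop; it swings freely and falls shut when let go (about 1.3 N at the bar)
- bench_block: bystander, to be left alone: square steel block 60 x 60 x 20 mm; origin at its underside
- screwdriver: bystander, to be left alone: screwdriver 160 mm long; origin at its underside
- drink: bystander, to be left alone: drinks bottle, 66 mm thick, 190 mm tall; origin at its underside
- glue: bystander, to be left alone: small upright can, 34 mm thick, 100 mm tall; origin at its underside
- hammer: bystander, to be left alone: hammer 240 mm long; origin at its underside
- file: bystander, to be left alone: flat file with wooden handle, 210 mm long; origin at its underside
Not all that is in view belongs to the job. Several things look just like the part that bears battery_center: the one meant starts nearest to the robot's base.

How it is judged:
On the way, in this order (a step that is already met when the one before it is completed fails the run):
1. the battery pack lies in the open drawer, let go (x of battery_center in the frame of drawer_floor between -0.08 and 0.08 m and y of battery_center in the frame of drawer_floor between -0.062 and 0.062 m and z of battery_center in the frame of drawer_floor between 0 and 0.035 m and value of joint unit_drawer0 above 0.06 m and contact force between the fingers and battery below 0.1 N), for 0.2 s.
2. the drawer is shut with the pack in it (x of battery_center in the frame of drawer_floor between -0.08 and 0.08 m and y of battery_center in the frame of drawer_floor between -0.062 and 0.062 m and z of battery_center in the frame of drawer_floor between 0 and 0.035 m and value of joint unit_drawer0 below 0.006 m), for 0.2 s.
3. the loose bolt is found: tapped down (value of joint any of bolt_left, bolt_middle, bolt_right above 0.004 m), for 0.1 s.
At the end, for the whole second after the job is handed in: The battery pack lies in the drawer and the drawer is shut (within 6 mm). The loose bolt is down (more than 4 mm), its cap is held open by the fingers at more than 0.55 rad (full swing 1.2) with more than 0.3 N between fingers and cap, and the other two caps are shut (under 0.1 rad) (all of step 2 and ((value of joint bolt_left above 0.004 m and value of joint cap_left above 0.55 rad and contact force between the fingers and cap_left above 0.3 N and value of joint each of cap_middle, cap_right below 0.1 rad and value of joint each of bolt_middle, bolt_right below 0.003 m) or (value of joint bolt_middle above 0.004 m and value of joint cap_middle above 0.55 rad and contact force between the fingers and cap_middle above 0.3 N and value of joint each of cap_left, cap_right below 0.1 rad and value of joint each of bolt_left, bolt_right below 0.003 m) or (value of joint bolt_right above 0.004 m and value of joint cap_right above 0.55 rad and contact force between the fingers and cap_right above 0.3 N and value of joint each of cap_left, cap_middle below 0.1 rad and value of joint each of bolt_left, bolt_middle below 0.003 m))); the arm keeps its last pose, push and grip.
It fails at once if a cap is lifted whose bolt was not found loose ((value of joint cap_left above 0.25 rad and value of joint bolt_left below 0.003 m) or (value of joint cap_middle above 0.25 rad and value of joint bolt_middle below 0.003 m) or (value of joint cap_right above 0.25 rad and value of joint bolt_right below 0.003 m)).
It fails at once if a bystander is moved more than 30 mm (distance of any of bench_block, screwdriver, drink, glue, hammer, file from where it was at the start of the episode above 0.03 m).
It also fails if it takes over 64 s, if anything falls off the work surface, if the arm or the gripper's body presses on something with over 40 N, if the wrist force passes 120 N, or if a joint passes its speed limit or range.

## Working session

There is one attempt and no reset: what is moved stays moved. The work goes in short steps, Python scripts to look and compute and a shell command to move; the robot and the scene stay as the last step left them, time stands still between calls to the robot, and variables do not carry over. Pictures are saved under pics/ and viewed, at most 10 in all, crops included, and the job is handed in when it is done.

```bash
mkdir -p pics; cat > h.py <<'E'
import numpy as np, cv2
from plant import state, optics, ticket, nets
from scipy.spatial.transform import Rotation as Ro
def cam(n):
    c=optics.camera_info(n); return c,np.array(c["R"]),np.array(c["t"])
def px2w(n,u,v,z):
    c,R,t=cam(n); d=np.array([(u-c["cx"])/c["fx"],(v-c["cy"])/c["fy"]]); s=d.copy()
    for _ in range(20): s=d/(1+c["k1"]*(s@s))
    ray=R.T@np.array([s[0],s[1],1]); o=-R.T@t
    return o+ray*(z-o[2])/ray[2]
def w2px(n,X):
    c,R,t=cam(n); p=R@np.array(X)+t; s=p[:2]/p[2]; s=s*(1+c["k1"]*(s@s))
    return np.array([s[0]*c["fx"]+c["cx"],s[1]*c["fy"]+c["cy"]])
def save(n,f):
    im=optics.grab_frame(n); cv2.imwrite("pics/"+f,im[:,:,::-1]); return im
def rows(target,yaw=None):
    "shift in tool axes, fraction of full scale"
    s=state(); q=s["tool_rot"]; r=Ro.from_quat([q[1],q[2],q[3],q[0]])
    return np.round(r.inv().apply(np.array(target)-s["tool_pos"])/0.8,4)
E
python3 - <<'E'
from h import *
np.set_printoptions(precision=4,suppress=True)
for n in("scene","top"):
    save(n,n+"0.png"); c,R,t=cam(n); print(n,-R.T@t,c)
s=state();print(s)
q=s["tool_rot"];print(Ro.from_quat([q[1],q[2],q[3],q[0]]).as_matrix())
E
```

```text
scene [1.1342 1.0945 1.1571] {'fx': 514.950261890602, 'fy': 514.950261890602, 'cx': 318.63641725388874, 'cy': 198.9016794716067, 'k1': -0.03964501510576234, 'R': array([[-0.8711,  0.4911, -0.0081],
       [ 0.3252,  0.5642, -0.7589],
       [-0.3681, -0.6637, -0.6512]]), 't': array([ 0.4598, -0.1082,  1.8974])}
top [ 0.3915 -0.0008  1.401 ] {'fx': 391.39873990277255, 'fy': 391.39873990277255, 'cx': 317.0324965842616, 'cy': 192.7524851596317, 'k1': 0.0002231670758927124, 'R': array([[ 0.0078, -0.9999, -0.0098],
       [-0.9951, -0.0068, -0.0989],
       [ 0.0988,  0.0105, -0.9951]]), 't': array([0.0099, 0.5281, 1.3554])}
{'time': 0.1, 'joint_pos': array([-1.271 ,  0.0533,  1.6142, -0.    ,  1.476 , -0.119 ]), 'joint_vel': array([-0.0006, -0.0008, -0.0021, -0.0032, -0.0006, -0.0018]), 'joint_efforts': array([  0.0004, -39.4906, -37.1362,  -0.0001,   0.0039,  -0.    ]), 'tool_pos': array([ 0.254 , -0.5704,  0.2302]), 'tool_rot': array([-0.0009,  0.9782,  0.2079, -0.0001]), 'contact_force': array([ 0.5992, -0.0486,  0.8296]), 'ft_torque': array([0.0587, 0.0232, 0.0255]), 'grasp_force': 0.0, 'gripper_width': 1.0026999908498493}
[[ 0.9136  0.4066 -0.0006]
 [ 0.4066 -0.9136  0.0018]
 [ 0.0002 -0.0019 -1.    ]]
```

View pics/top0.png

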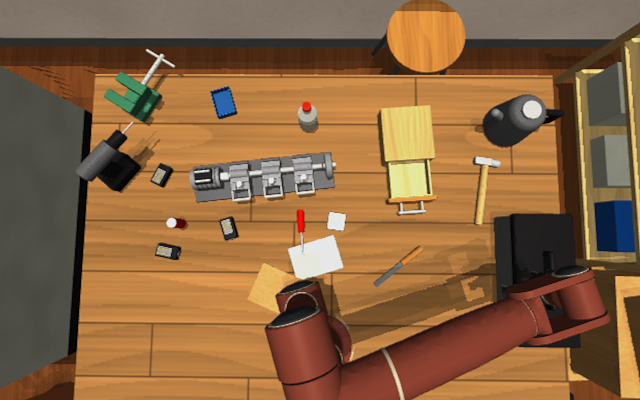

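View pics/scene0.png

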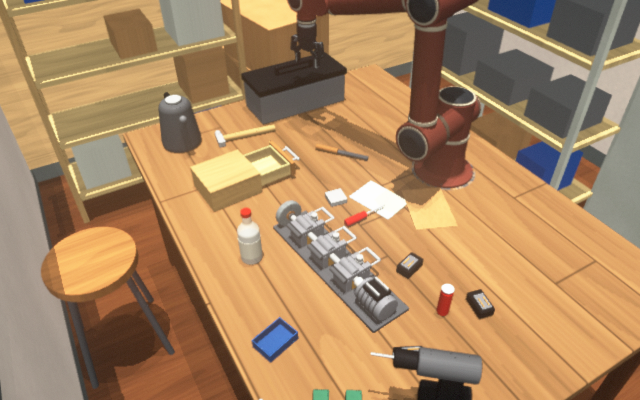

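```bash
python3 - <<'E'
from h import *
np.set_printoptions(precision=3,suppress=True)
for cm in("top","scene"):
  for n,z in(("battery_center",.03),("unit_drawer0_handle",.05),("bolt_left_top",.089),("cap_left_bar",.07)):
    for d in nets.outline_of(cm,n)[:6]:
        m=d["pixels"].astype(np.uint8)
        if m.sum()<5: continue
        pts=np.argwhere(m)[:,::-1].astype(np.float32); (c,sz,a)=cv2.minAreaRect(pts)
        box=cv2.boxPoints((c,sz,a)); w=np.array([px2w(cm,*p,z)[:2] for p in box])
        print(cm,n,round(d["confidence"],2),np.round(d["bbox"]),"ctr",px2w(cm,*c,z)[:2],"sides",np.linalg.norm(w[1]-w[0]),np.linalg.norm(w[2]-w[1]),"dirs",np.degrees(np.arctan2(*(w[1]-w[0])[::-1])).round(1))
E
```

```text
top battery_center 0.84 [230. 228.  17.  25.] ctr [0.403 0.321] sides 0.05185206800618785 0.07993724858943112 dirs -71.1
top battery_center 0.82 [163. 174.  22.  30.] ctr [0.588 0.566] sides 0.0757212356457085 0.05527463051025786 dirs -24.1
top battery_center 0.64 [169. 252.  25.  13.] ctr [0.322 0.529] sides 0.04758673476478809 0.08316212332169509 dirs -7.7
top unit_drawer0_handle 0.79 [411. 188.  55.  51.] ctr [ 0.552 -0.312] sides 0.1713517348078347 0.1887852706921487 dirs -87.8
top cap_left_bar 0.93 [242. 181.  19.  31.] ctr [0.56  0.277] sides 0.06621308684676519 0.12304197270546702 dirs -84.4
scene battery_center 0.94 [481. 306.  34.  26.] ctr [0.332 0.546] sides 0.067442648712229 0.09833737624503718 dirs -174.3
scene battery_center 0.72 [412. 266.  23.  23.] ctr [0.411 0.335] sides 0.09490651191714744 0.05676706893965558 dirs -160.4
scene battery_center 0.58 [412. 347.  11.   4.] ctr [0.574 0.567] sides 0.005859519093123832 0.02018463773613181 dirs -126.8
scene unit_drawer0_handle 0.67 [337. 236.   7.  10.] ctr [0.551 0.144] sides 0.01838396016399662 0.03015746792499703 dirs 150.1
scene bolt_left_top 0.59 [360. 258.   7.  11.] ctr [0.557 0.287] sides 0.025474659563539472 0.034268690789287355 dirs 150.1
scene cap_left_bar 0.97 [359. 265.  50.  32.] ctr [0.56  0.279] sides 0.144891915383236 0.07877430958245642 dirs -171.3
```

The top view shows three look-alike packs at (230,228), (163,174) and (169,252). The first is nearest the base. The drawer unit is at (408,155), its handle at (411,210), and the bearing row runs from (240,180) to (305,173). Next I'll zoom in to refine these.

```bash
python3 - <<'E'
import cv2,numpy as np
im=cv2.imread("pics/top0.png")
a=cv2.resize(im[150:210,215:345],(780,360),interpolation=cv2.INTER_CUBIC) # x6
b=cv2.resize(im[210:246,212:250],(228,216),interpolation=cv2.INTER_CUBIC) # x6
c=cv2.resize(im[150:216,375:440],(260,264)) 
c=cv2.resize(im[153:217,380:440],(225,240),interpolation=cv2.INTER_CUBIC) #3.75
o=np.zeros((600,780,3),np.uint8); o[:360]=a; o[360:576,:228]=b; o[360:600,240:465]=c
sc=cv2.imread("pics/scene0.png")
d=cv2.resize(sc[195:285,280:385],(280,240),interpolation=cv2.INTER_CUBIC); o[360:600,480:760]=d
cv2.imwrite("pics/z.png",o)
E
```

```text
(no output)
```

View pics/z.png

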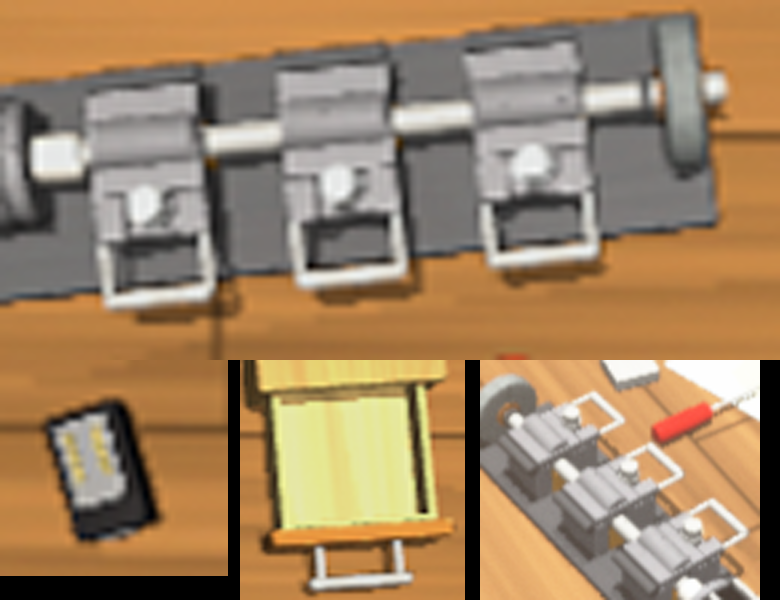

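Zoomed view: the bolt tops and bars are clear. In the crop, the bolts are at (147,204), (339,186) and (533,162), and the bar middles at (160,298), (353,276) and (545,257). The pack outline, the drawer opening and the handle bar middle at (361,580) are also visible. I'll convert these to world coordinates.

```bash
python3 - <<'E'
from h import *
np.set_printoptions(precision=4,suppress=True)
A=lambda X,Y,z:px2w("top",215+(X+.5)/6-.5,150+(Y+.5)/6-.5,z)
B=lambda X,Y,z:px2w("top",212+(X+.5)/6-.5,210+(Y-360+.5)/6-.5,z)
C=lambda X,Y,z:px2w("top",380+(X-240+.5)/3.75-.5,153+(Y-360+.5)/3.75-.5,z)
for p,b in(((147,204),(160,298)),((339,186),(353,276)),((533,162),(545,257))):
    bo,ba=A(*p,.089),A(*b,.067);d=bo-ba
    print("bolt",bo,"bar",ba,"dist",np.linalg.norm(d[:2]),"yaw",np.degrees(np.arctan2(d[1],d[0])))
l,r=A(160,298,.067),A(545,257,.067);d=l-r;print("row yaw",np.degrees(np.arctan2(-d[0],d[1])))
k=[B(*p,.015) for p in((47,423),(118,400),(158,522),(85,540))];print("bat",np.mean(k,0)); 
for i,j in((0,3),(1,2),(1,0)): d=k[i]-k[j];print(np.linalg.norm(d),np.degrees(np.arctan2(d[1],d[0])))
h1,h2=C(312,583,.047),C(410,577,.047);d=h1-h2
print("handle",(h1+h2)/2,np.linalg.norm(d),np.degrees(np.arctan2(-d[0],d[1])))
f1,f2=C(265,535,.064),C(452,520,.064);d=f1-f2;print("front",(f1+f2)/2,np.linalg.norm(d),np.degrees(np.arctan2(-d[0],d[1])))
u1,u2=C(252,388,.085),C(446,378,.085);d=u1-u2;print("unit",(u1+u2)/2,np.linalg.norm(d),np.degrees(np.arctan2(-d[0],d[1])))
for n in ("scene",):
  for X in(np.mean(k,0),A(339,186,.089),A(353,276,.067),(h1+h2)/2): print(w2px(n,X))
E
```

```text
bolt [0.5511 0.277  0.089 ] bar [0.4998 0.2728 0.067 ] dist 0.05150636447889187 yaw 4.751198103557213
bolt [0.5621 0.1688 0.089 ] bar [0.5132 0.1627 0.067 ] dist 0.04927875448642784 yaw 7.18683502489276
bolt [0.5764 0.0596 0.089 ] bar [0.5248 0.0531 0.067 ] dist 0.05199831910419712 yaw 7.13375541580721
row yaw 6.499155434170164
bat [0.4014 0.3255 0.015 ]
0.07270450220738049 19.783807997540087
0.07591400139703794 19.76678925946697
0.043863995855143514 -71.5603486268756
handle [ 0.4638 -0.3145  0.047 ] 0.0902972726107428 3.924738191498645
front [ 0.5108 -0.309   0.064 ] 0.17104765162129137 5.002441493292481
unit [ 0.6404 -0.2977  0.085 ] 0.17594311115069103 3.3345915320794797
[409.6749 264.5531]
[336.3825 233.5383]
[349.1059 231.8394]
[291.8778 152.8333]
```

```bash

python3 -m inch '[{"dx":0.1935,"dy":-0.1335},{"dx":0.1935,"dy":-0.1335},{"dx":0.1935,"dy":-0.1335},{"dx":0.1935,"dy":-0.1335},{"dx":0.1935,"dy":-0.1335}]' 1
python3 -m inch '[{"dx":0.1935,"dy":-0.1335},{"dx":0.1935,"dy":-0.1335},{"dx":0.1935,"dy":-0.1335},{"dx":0.1935,"dy":-0.1335}]'
python3 -m inch '[{"dx":0.122,"dy":-0.274},{"dx":0.122,"dy":-0.274},{"dx":0.122,"dy":-0.274},{"dx":0.122,"dy":-0.274},{"dx":0.122,"dy":-0.274}]'
python3 -c "
from h import *
print(rows([.4014,.3255,.10]))"
```

```text
[ 0.6239 -0.9489  0.1641]validation failed for argument at $[0]...
validation failed for argument at $[0]...
validation failed for argument at $[0]...
```

All six numbers seem to be required in each row.

```bash

python3 -m inch '[{"dx":0.1935,"dy":-0.1335,"dz":0,"rx":0,"ry":0,"rz":0},{"dx":0.1935,"dy":-0.1335,"dz":0,"rx":0,"ry":0,"rz":0},{"dx":0.1935,"dy":-0.1335,"dz":0,"rx":0,"ry":0,"rz":0},{"dx":0.1935,"dy":-0.1335,"dz":0,"rx":0,"ry":0,"rz":0},{"dx":0.1935,"dy":-0.1335,"dz":0,"rx":0,"ry":0,"rz":0}]' 1 &&
python3 -m inch '[{"dx":0.1935,"dy":-0.1335,"dz":0,"rx":0,"ry":0,"rz":0},{"dx":0.1935,"dy":-0.1335,"dz":0,"rx":0,"ry":0,"rz":0},{"dx":0.1935,"dy":-0.1335,"dz":0,"rx":0,"ry":0,"rz":0},{"dx":0.1935,"dy":-0.1335,"dz":0,"rx":0,"ry":0,"rz":0}]'  &&
python3 -m inch '[{"dx":0.122,"dy":-0.274,"dz":0,"rx":0,"ry":0,"rz":0},{"dx":0.122,"dy":-0.274,"dz":0,"rx":0,"ry":0,"rz":0},{"dx":0.122,"dy":-0.274,"dz":0,"rx":0,"ry":0,"rz":0},{"dx":0.122,"dy":-0.274,"dz":0,"rx":0,"ry":0,"rz":0},{"dx":0.122,"dy":-0.274,"dz":0,"rx":0,"ry":0,"rz":0}]'
python3 -c "
from h import *
print(rows([.4014,.3255,.10]))"
```

```text
time: 1.0
tool_pos: [0.3541, -0.4072, 0.2315]
tool_rot: [-0.0, 0.978, 0.21, 0.001]
contact_force: [-1.0, -0.7, 0.7]
gripper_width: 0.997
grasp_force: 0.0
time: 1.4
tool_pos: [0.451, -0.2485, 0.2316]
tool_rot: [0.0, 0.978, 0.208, 0.0]
contact_force: [0.6, -0.3, -0.3]
gripper_width: 1.001
grasp_force: 0.0
time: 1.9
tool_pos: [0.4501, -0.0084, 0.2317]
tool_rot: [0.0, 0.978, 0.208, 0.001]
contact_force: [1.6, 1.6, -1.0]
gripper_width: 0.994
grasp_force: 0.0
[ 0.1141 -0.4061  0.1645]
```

```bash

python3 -m inch '[{"dx":0.057,"dy":-0.203,"dz":0.04,"rx":0,"ry":0,"rz":0},{"dx":0.057,"dy":-0.203,"dz":0.04,"rx":0,"ry":0,"rz":0},{"dx":0.057,"dy":-0.203,"dz":0.04,"rx":0,"ry":0,"rz":0},{"dx":0.057,"dy":-0.203,"dz":0.04,"rx":0,"ry":0,"rz":0}]' &&
python3 -m inch '[{"dx":0.0571,"dy":-0.2031,"dz":0.1245,"rx":0,"ry":0,"rz":0.049},{"dx":0.0571,"dy":-0.2031,"dz":0.1245,"rx":0,"ry":0,"rz":0.049},{"dx":0.0571,"dy":-0.2031,"dz":0.1245,"rx":0,"ry":0,"rz":0.049},{"dx":0.0571,"dy":-0.2031,"dz":0.1245,"rx":0,"ry":0,"rz":0.049},{"dx":0.0571,"dy":-0.2031,"dz":0.1245,"rx":0,"ry":0,"rz":0.049}]'
python3 -c "
from h import *
print(rows([.4014,.3255,.006]))
q=state()['tool_rot'];print(Ro.from_quat([q[1],q[2],q[3],q[0]]).as_matrix().round(3))
"
```

```text
time: 2.3
tool_pos: [0.4248, 0.1594, 0.1986]
tool_rot: [-0.0, 0.978, 0.209, -0.0]
contact_force: [0.4, -0.3, -0.2]
gripper_width: 0.999
grasp_force: 0.0
time: 2.8
tool_pos: [0.3988, 0.3256, 0.0956]
tool_rot: [0.001, 0.985, 0.174, -0.003]
contact_force: [-0.1, -1.4, -0.6]
gripper_width: 1.002
grasp_force: 0.0
[0.0038 0.0012 0.112 ]
[[ 0.94   0.342 -0.006]
 [ 0.342 -0.94  -0.003]
 [-0.007  0.001 -1.   ]]
```

```bash

python3 -m inch '[{"dx":0.003,"dy":0,"dz":0.05,"rx":0,"ry":0,"rz":0},{"dx":0.003,"dy":0,"dz":0.09,"rx":0,"ry":0,"rz":0},{"dx":0.003,"dy":0,"dz":0.115,"rx":0,"ry":0,"rz":0},{"dx":0.003,"dy":0,"dz":0.115,"rx":0,"ry":0,"rz":0}]' &&
python3 -m inch '[{"dx":0,"dy":0,"dz":0,"rx":0,"ry":0,"rz":0},{"dx":0,"dy":0,"dz":0,"rx":0,"ry":0,"rz":0},{"dx":0,"dy":0,"dz":0,"rx":0,"ry":0,"rz":0},{"dx":0,"dy":0,"dz":0,"rx":0,"ry":0,"rz":0},{"dx":0,"dy":0,"dz":0,"rx":0,"ry":0,"rz":0}]' -1
```

```text
time: 3.2
tool_pos: [0.4021, 0.3226, 0.0048]
tool_rot: [0.001, 0.985, 0.171, -0.003]
contact_force: [-0.2, -0.7, -0.1]
gripper_width: 1.003
grasp_force: 0.0
time: 3.7
tool_pos: [0.4057, 0.3258, 0.0103]
tool_rot: [-0.001, 0.985, 0.172, 0.002]
contact_force: [-1.0, -0.8, 6.1]
gripper_width: 0.524
grasp_force: 64.6
```

```bash

python3 -m inch '[{"dx":0,"dy":0,"dz":-0.06,"rx":0,"ry":0,"rz":0},{"dx":0,"dy":0,"dz":-0.12,"rx":0,"ry":0,"rz":0},{"dx":0,"dy":0,"dz":-0.18,"rx":0,"ry":0,"rz":0},{"dx":0,"dy":0,"dz":-0.25,"rx":0,"ry":0,"rz":0},{"dx":0,"dy":0,"dz":-0.25,"rx":0,"ry":0,"rz":0}]' &&
python3 -m inch '[{"dx":-0.0246,"dy":0.2718,"dz":0,"rx":0,"ry":0,"rz":0},{"dx":-0.0246,"dy":0.2718,"dz":0,"rx":0,"ry":0,"rz":0},{"dx":-0.0246,"dy":0.2718,"dz":0,"rx":0,"ry":0,"rz":0},{"dx":-0.0246,"dy":0.2718,"dz":0,"rx":0,"ry":0,"rz":0},{"dx":-0.0246,"dy":0.2718,"dz":0,"rx":0,"ry":0,"rz":0}]' &&
python3 -m inch '[{"dx":-0.0246,"dy":0.2718,"dz":0,"rx":0,"ry":0,"rz":0},{"dx":-0.0246,"dy":0.2718,"dz":0,"rx":0,"ry":0,"rz":0},{"dx":-0.0246,"dy":0.2718,"dz":0,"rx":0,"ry":0,"rz":0},{"dx":-0.0246,"dy":0.2718,"dz":0,"rx":0,"ry":0,"rz":0},{"dx":-0.0246,"dy":0.2718,"dz":0,"rx":0,"ry":0,"rz":0}]' &&
python3 -m inch '[{"dx":-0.0246,"dy":0.2718,"dz":0,"rx":0,"ry":0,"rz":0.184},{"dx":-0.0246,"dy":0.2718,"dz":0,"rx":0,"ry":0,"rz":0.184},{"dx":-0.0246,"dy":0.2718,"dz":0,"rx":0,"ry":0,"rz":0.184},{"dx":-0.0246,"dy":0.2718,"dz":0,"rx":0,"ry":0,"rz":0.184},{"dx":-0.0246,"dy":0.2718,"dz":0,"rx":0,"ry":0,"rz":0.184}]' 
python3 -c "
from h import *
print(rows([.570,-.3075,.1]))
q=state()['tool_rot'];print(Ro.from_quat([q[1],q[2],q[3],q[0]]).as_matrix().round(3))
"
```

```text
time: 4.2
tool_pos: [0.4069, 0.3266, 0.2163]
tool_rot: [-0.002, 0.985, 0.172, 0.007]
contact_force: [1.0, -0.9, -3.5]
gripper_width: 0.523
grasp_force: 63.7
time: 4.7
tool_pos: [0.4584, 0.1098, 0.2063]
tool_rot: [0.001, 0.985, 0.17, -0.001]
contact_force: [0.6, 1.2, -3.6]
gripper_width: 0.522
grasp_force: 63.8
time: 5.2
tool_pos: [0.5134, -0.1016, 0.2062]
tool_rot: [0.0, 0.985, 0.17, -0.001]
contact_force: [0.0, 1.2, -2.7]
gripper_width: 0.523
grasp_force: 63.9
time: 5.7
tool_pos: [0.5682, -0.313, 0.2056]
tool_rot: [0.0, 0.999, 0.033, -0.001]
contact_force: [0.7, 0.2, -2.4]
gripper_width: 0.519
grasp_force: 63.9
[ 0.0029 -0.0067  0.132 ]
[[ 0.998  0.066 -0.002]
 [ 0.066 -0.998 -0.   ]
 [-0.002  0.    -1.   ]]
```

```bash

python3 -m inch '[{"dx":0.0029,"dy":-0.0067,"dz":0.06,"rx":0,"ry":0,"rz":0},{"dx":0.0029,"dy":-0.0067,"dz":0.12,"rx":0,"ry":0,"rz":0},{"dx":0.0029,"dy":-0.0067,"dz":0.16,"rx":0,"ry":0,"rz":0},{"dx":0.0029,"dy":-0.0067,"dz":0.16,"rx":0,"ry":0,"rz":0}]'
python3 - <<'E'
from h import *
t=save("top","t1.png");s=save("scene","s1.png")
a=cv2.resize(t[140:220,370:450],(400,400),interpolation=cv2.INTER_CUBIC)
b=cv2.resize(s[110:210,190:290],(400,400),interpolation=cv2.INTER_CUBIC)
cv2.imwrite("pics/z1.png",np.hstack([a,b])[:,:,::-1])
E
```

```text
time: 6.1
tool_pos: [0.5655, -0.3, 0.0708]
tool_rot: [-0.005, 0.999, 0.035, -0.006]
contact_force: [-1.0, 0.2, -4.3]
gripper_width: 0.523
grasp_force: 63.8
```

View pics/z1.png

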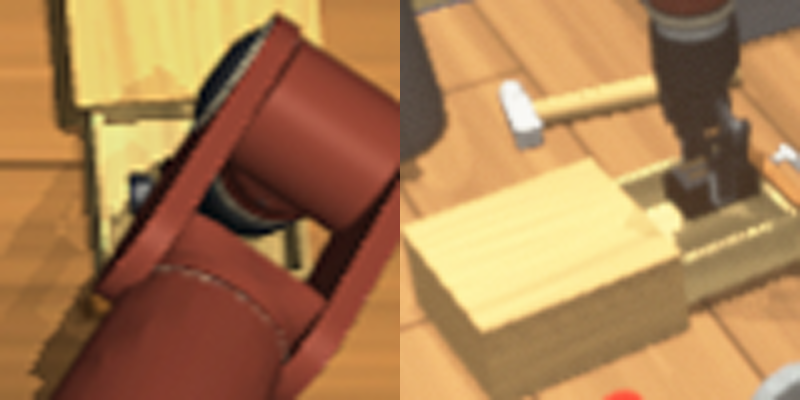

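The pack hangs above the drawer opening, clear of the walls and the unit front. I'll lower it, let go and lift off.

```bash

python3 -m inch '[{"dx":0,"dy":0,"dz":0.03,"rx":0,"ry":0,"rz":0},{"dx":0,"dy":0,"dz":0.05,"rx":0,"ry":0,"rz":0},{"dx":0,"dy":0,"dz":0.05,"rx":0,"ry":0,"rz":0},{"dx":0,"dy":0,"dz":0.05,"rx":0,"ry":0,"rz":0}]' &&
python3 -m inch '[{"dx":0,"dy":0,"dz":0,"rx":0,"ry":0,"rz":0},{"dx":0,"dy":0,"dz":0,"rx":0,"ry":0,"rz":0},{"dx":0,"dy":0,"dz":0,"rx":0,"ry":0,"rz":0},{"dx":0,"dy":0,"dz":0,"rx":0,"ry":0,"rz":0}]' 0.4 &&
python3 -m inch '[{"dx":0,"dy":0,"dz":-0.04,"rx":0,"ry":0,"rz":0},{"dx":0,"dy":0,"dz":-0.09,"rx":0,"ry":0,"rz":0},{"dx":0,"dy":0,"dz":-0.14,"rx":0,"ry":0,"rz":0},{"dx":0,"dy":0,"dz":-0.14,"rx":0,"ry":0,"rz":0}]'
```

```text
time: 6.6
tool_pos: [0.5713, -0.3038, 0.0406]
tool_rot: [0.0, 0.999, 0.035, 0.0]
contact_force: [-0.6, 0.5, -2.9]
gripper_width: 0.519
grasp_force: 63.8
time: 7.0
tool_pos: [0.5715, -0.3039, 0.0408]
tool_rot: [0.001, 0.999, 0.035, 0.001]
contact_force: [0.0, 0.7, -0.2]
gripper_width: 0.703
grasp_force: 0.0
time: 7.4
tool_pos: [0.5746, -0.3061, 0.1605]
tool_rot: [0.004, 0.999, 0.035, 0.006]
contact_force: [0.9, 0.1, 1.1]
gripper_width: 0.699
grasp_force: 0.0
```

```bash

python3 -m inch '[{"dx":-0.06,"dy":0.0045,"dz":0,"rx":0,"ry":0,"rz":0},{"dx":-0.12,"dy":0.0045,"dz":0,"rx":0,"ry":0,"rz":0},{"dx":-0.197,"dy":0.0045,"dz":0,"rx":0,"ry":0,"rz":0},{"dx":-0.197,"dy":0.0045,"dz":0,"rx":0,"ry":0,"rz":0},{"dx":-0.197,"dy":0.0045,"dz":0,"rx":0,"ry":0,"rz":0}]' -1
python3 - <<'E'
from h import *
t=save("top","t2.png");s=save("scene","s2.png")
a=cv2.resize(t[140:220,370:450],(400,400),interpolation=cv2.INTER_CUBIC)
b=cv2.resize(s[110:210,190:290],(400,400),interpolation=cv2.INTER_CUBIC)
cv2.imwrite("pics/z2.png",np.hstack([a,b])[:,:,::-1])
E
```

```text
time: 7.9
tool_pos: [0.4126, -0.3181, 0.1514]
tool_rot: [-0.0, 0.999, 0.034, 0.0]
contact_force: [1.3, 0.2, 0.8]
gripper_width: -0.002
grasp_force: 0.0
```

View pics/z2.png

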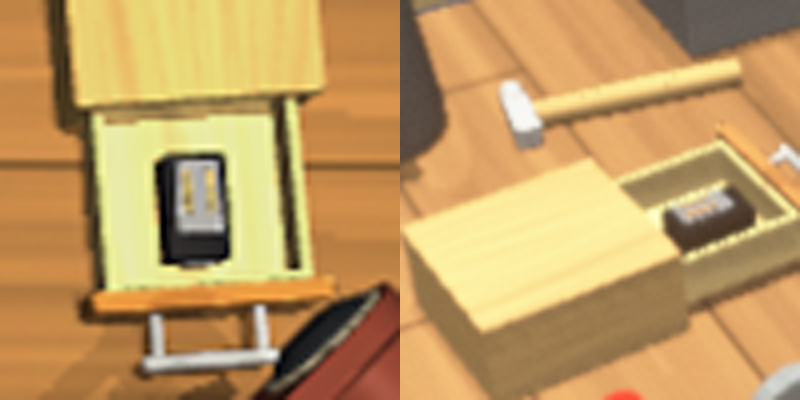

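The pack lies flat inside the drawer near its middle, and the handle is free at about (412,212). Next I'll lower the closed fingers in front of the handle and push.

```bash

python3 -m inch '[{"dx":0,"dy":0,"dz":0.05,"rx":0,"ry":0,"rz":0},{"dx":0,"dy":0,"dz":0.1,"rx":0,"ry":0,"rz":0},{"dx":0,"dy":0,"dz":0.147,"rx":0,"ry":0,"rz":0},{"dx":0,"dy":0,"dz":0.147,"rx":0,"ry":0,"rz":0}]' && 
python3 -m inch '[{"dx":0.02,"dy":0,"dz":0,"rx":0,"ry":0,"rz":0},{"dx":0.04,"dy":0,"dz":0,"rx":0,"ry":0,"rz":0},{"dx":0.06,"dy":0,"dz":0,"rx":0,"ry":0,"rz":0},{"dx":0.08,"dy":0,"dz":0,"rx":0,"ry":0,"rz":0},{"dx":0.1,"dy":0,"dz":0,"rx":0,"ry":0,"rz":0}]' &&
python3 -m inch '[{"dx":0.02,"dy":0,"dz":0,"rx":0,"ry":0,"rz":0},{"dx":0.035,"dy":0,"dz":0,"rx":0,"ry":0,"rz":0},{"dx":0.05,"dy":0,"dz":0,"rx":0,"ry":0,"rz":0},{"dx":0.06,"dy":0,"dz":0,"rx":0,"ry":0,"rz":0},{"dx":0.065,"dy":0,"dz":0,"rx":0,"ry":0,"rz":0}]'
```

```text
time: 8.4
tool_pos: [0.4118, -0.3144, 0.0283]
tool_rot: [-0.004, 0.999, 0.035, -0.004]
contact_force: [-1.7, 0.6, -0.6]
gripper_width: -0.002
grasp_force: 0.0
time: 8.9
tool_pos: [0.497, -0.3135, 0.0369]
tool_rot: [0.002, 0.999, 0.035, 0.001]
contact_force: [-1.4, -0.2, -0.6]
gripper_width: -0.001
grasp_force: 0.8
time: 9.4
tool_pos: [0.5469, -0.309, 0.0348]
tool_rot: [0.0, 0.999, 0.035, 0.001]
contact_force: [0.4, -1.1, 0.8]
gripper_width: -0.001
grasp_force: 0.2
```

```bash

python3 -m inch '[{"dx":0.01,"dy":0,"dz":0,"rx":0,"ry":0,"rz":0},{"dx":0.018,"dy":0,"dz":0,"rx":0,"ry":0,"rz":0},{"dx":0.024,"dy":0,"dz":0,"rx":0,"ry":0,"rz":0},{"dx":0.024,"dy":0,"dz":0,"rx":0,"ry":0,"rz":0}]' && 
python3 -m inch '[{"dx":0.005,"dy":0,"dz":0,"rx":0,"ry":0,"rz":0},{"dx":0.01,"dy":0,"dz":0,"rx":0,"ry":0,"rz":0},{"dx":0.01,"dy":0,"dz":0,"rx":0,"ry":0,"rz":0}]'
```

```text
time: 9.8
tool_pos: [0.5654, -0.3076, 0.0341]
tool_rot: [0.0, 0.999, 0.035, 0.0]
contact_force: [1.0, 0.3, -0.3]
gripper_width: -0.001
grasp_force: 0.0
time: 10.1
tool_pos: [0.5732, -0.307, 0.0341]
tool_rot: [-0.0, 0.999, 0.035, 0.0]
contact_force: [-0.5, -0.3, -0.0]
gripper_width: 0.002
grasp_force: 0.0
```

```bash

for i in 1 2 3; do :; done
python3 -m inch '[{"dx":0.003,"dy":0,"dz":0,"rx":0,"ry":0,"rz":0},{"dx":0.006,"dy":0,"dz":0,"rx":0,"ry":0,"rz":0},{"dx":0.006,"dy":0,"dz":0,"rx":0,"ry":0,"rz":0}]'
python3 - <<'E'
from h import *
t=save("top","t3.png");s=save("scene","s3.png")
a=cv2.resize(t[120:220,360:460],(400,400),interpolation=cv2.INTER_CUBIC)
b=cv2.resize(s[110:210,190:290],(400,400),interpolation=cv2.INTER_CUBIC)
cv2.imwrite("pics/z3.png",np.hstack([a,b])[:,:,::-1])
E
```

```text
time: 10.4
tool_pos: [0.5736, -0.3069, 0.034]
tool_rot: [-0.001, 0.999, 0.035, -0.005]
contact_force: [-16.0, -0.2, 9.2]
gripper_width: 0.001
grasp_force: 7.8
```

View pics/z3.png

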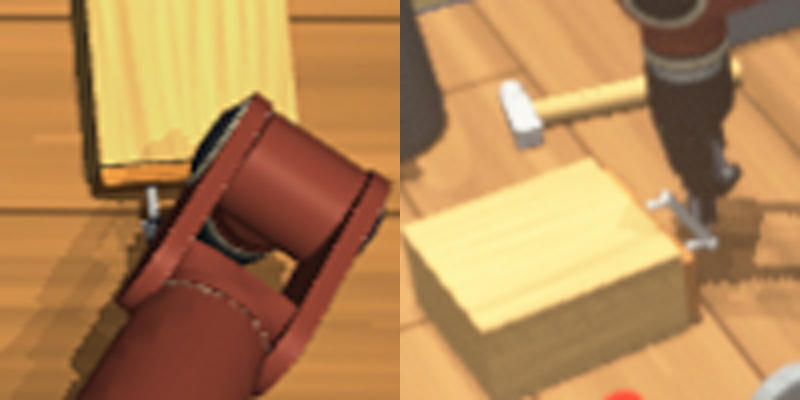

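The drawer is shut: its front is flush with the unit and the push meets 16 N. Next I'll back off, rise and go to the right bolt.

```bash

python3 -m inch '[{"dx":-0.02,"dy":0,"dz":0,"rx":0,"ry":0,"rz":0},{"dx":-0.04,"dy":0,"dz":0,"rx":0,"ry":0,"rz":0},{"dx":-0.04,"dy":0,"dz":-0.06,"rx":0,"ry":0,"rz":0},{"dx":-0.04,"dy":0,"dz":-0.12,"rx":0,"ry":0,"rz":0},{"dx":-0.04,"dy":0,"dz":-0.17,"rx":0,"ry":0,"rz":0}]' 
python3 - <<'E'
from h import *
print(rows([.5764,.0596,.125]))
for cm in("top","scene"):
    d=nets.boxes_of(cm,"drink")[0]["bbox"]; print(px2w(cm,d[0],d[1],.09))
    for z,p in((.064,(360+145/4,120+175/4)),): print(px2w("top",*p,z))
E
```

```text
time: 11.0
tool_pos: [0.5459, -0.3092, 0.1728]
tool_rot: [0.001, 0.999, 0.034, 0.001]
contact_force: [0.9, -0.7, 1.5]
gripper_width: 0.0
grasp_force: 0.0
[ 0.0696 -0.4573  0.0594]
[0.78736688 0.04338739 0.09      ]
[ 0.62670271 -0.25930721  0.064     ]
[0.78273289 0.05327515 0.09      ]
[ 0.62670271 -0.25930721  0.064     ]
```

```bash

python3 -m inch '[{"dx":0.0348,"dy":-0.2287,"dz":0,"rx":0,"ry":0,"rz":0},{"dx":0.0348,"dy":-0.2287,"dz":0,"rx":0,"ry":0,"rz":0},{"dx":0.0348,"dy":-0.2287,"dz":0,"rx":0,"ry":0,"rz":0},{"dx":0.0348,"dy":-0.2287,"dz":0,"rx":0,"ry":0,"rz":0}]' &&
python3 -m inch '[{"dx":0.0348,"dy":-0.2287,"dz":0.0594,"rx":0,"ry":0,"rz":0},{"dx":0.0348,"dy":-0.2287,"dz":0.0594,"rx":0,"ry":0,"rz":0},{"dx":0.0348,"dy":-0.2287,"dz":0.0594,"rx":0,"ry":0,"rz":0},{"dx":0.0348,"dy":-0.2287,"dz":0.0594,"rx":0,"ry":0,"rz":0},{"dx":0.0348,"dy":-0.2287,"dz":0.0594,"rx":0,"ry":0,"rz":0}]'
python3 -c "
from h import *
print(rows([.5764,.0596,.095]))"
```

```text
time: 11.5
tool_pos: [0.5604, -0.1216, 0.1694]
tool_rot: [-0.001, 0.999, 0.035, -0.0]
contact_force: [0.7, -0.2, -0.4]
gripper_width: -0.002
grasp_force: 0.0
time: 12.0
tool_pos: [0.5741, 0.0644, 0.1199]
tool_rot: [-0.001, 0.999, 0.037, -0.002]
contact_force: [0.4, -1.0, 0.0]
gripper_width: 0.0
grasp_force: 0.0
[0.0025 0.0063 0.0311]
```

```bash

python3 -m inch '[{"dx":0.0,"dy":0.004,"dz":0.02,"rx":0,"ry":0,"rz":0},{"dx":0,"dy":0.004,"dz":0.033,"rx":0,"ry":0,"rz":0},{"dx":0,"dy":0.004,"dz":0.033,"rx":0,"ry":0,"rz":0}]' &&
python3 -m inch '[{"dx":0,"dy":0,"dz":0.0025,"rx":0,"ry":0,"rz":0},{"dx":0,"dy":0,"dz":0.005,"rx":0,"ry":0,"rz":0},{"dx":0,"dy":0,"dz":0.0075,"rx":0,"ry":0,"rz":0},{"dx":0,"dy":0,"dz":0.0075,"rx":0,"ry":0,"rz":0}]'
```

```text
time: 12.3
tool_pos: [0.5742, 0.0555, 0.0932]
tool_rot: [-0.0, 0.999, 0.034, -0.002]
contact_force: [0.2, -0.9, 0.3]
gripper_width: 0.001
grasp_force: 0.0
time: 12.7
tool_pos: [0.5761, 0.0566, 0.0903]
tool_rot: [-0.0, 0.999, 0.034, 0.0]
contact_force: [0.1, 0.1, 0.9]
gripper_width: 0.0
grasp_force: 0.0
```

```bash

python3 -m inch '[{"dx":0,"dy":0,"dz":0.0025,"rx":0,"ry":0,"rz":0},{"dx":0,"dy":0,"dz":0.005,"rx":0,"ry":0,"rz":0},{"dx":0,"dy":0,"dz":0.005,"rx":0,"ry":0,"rz":0}]' &&
python3 -m inch '[{"dx":0,"dy":0,"dz":0.0025,"rx":0,"ry":0,"rz":0},{"dx":0,"dy":0,"dz":0.005,"rx":0,"ry":0,"rz":0},{"dx":0,"dy":0,"dz":0.005,"rx":0,"ry":0,"rz":0}]'
```

```text
time: 13.0
tool_pos: [0.5765, 0.0567, 0.0887]
tool_rot: [0.0, 0.999, 0.035, 0.0]
contact_force: [-5.6, -1.1, 12.1]
gripper_width: -0.001
grasp_force: 5.6
time: 13.3
tool_pos: [0.5767, 0.0567, 0.0885]
tool_rot: [0.0, 0.999, 0.035, -0.0]
contact_force: [-16.1, -0.9, 28.6]
gripper_width: 0.001
grasp_force: 14.7
```

The right bolt is tight: 28 N at 88.5 mm with no drop. Next is the middle one.

```bash

python3 -m inch '[{"dx":0,"dy":0,"dz":-0.045,"rx":0,"ry":0,"rz":0},{"dx":-0.009,"dy":-0.06,"dz":-0.045,"rx":0,"ry":0,"rz":0},{"dx":-0.009,"dy":-0.12,"dz":-0.045,"rx":0,"ry":0,"rz":0},{"dx":-0.009,"dy":-0.141,"dz":-0.045,"rx":0,"ry":0,"rz":0},{"dx":-0.009,"dy":-0.141,"dz":-0.045,"rx":0,"ry":0,"rz":0}]'
python3 -m inch '[{"dx":0,"dy":0,"dz":0.015,"rx":0,"ry":0,"rz":0},{"dx":0,"dy":0,"dz":0.033,"rx":0,"ry":0,"rz":0},{"dx":0,"dy":0,"dz":0.036,"rx":0,"ry":0,"rz":0},{"dx":0,"dy":0,"dz":0.036,"rx":0,"ry":0,"rz":0}]' 
python3 -m inch '[{"dx":0,"dy":0,"dz":0.0025,"rx":0,"ry":0,"rz":0},{"dx":0,"dy":0,"dz":0.005,"rx":0,"ry":0,"rz":0},{"dx":0,"dy":0,"dz":0.005,"rx":0,"ry":0,"rz":0}]'
```

```text
time: 13.8
tool_pos: [0.5607, 0.1708, 0.1182]
tool_rot: [-0.0, 0.999, 0.036, 0.0]
contact_force: [-0.0, -0.5, 0.3]
gripper_width: 0.001
grasp_force: 0.0
time: 14.2
tool_pos: [0.5601, 0.1676, 0.0875]
tool_rot: [0.0, 0.999, 0.034, -0.002]
contact_force: [-0.2, 1.0, -0.8]
gripper_width: 0.001
grasp_force: 0.0
time: 14.5
tool_pos: [0.5612, 0.1687, 0.0855]
tool_rot: [-0.0, 0.999, 0.035, 0.0]
contact_force: [0.6, 0.4, -0.3]
gripper_width: -0.002
grasp_force: 0.0
```

```bash

python3 -m inch '[{"dx":0,"dy":0,"dz":0.0025,"rx":0,"ry":0,"rz":0},{"dx":0,"dy":0,"dz":0.005,"rx":0,"ry":0,"rz":0},{"dx":0,"dy":0,"dz":0.005,"rx":0,"ry":0,"rz":0}]'
python3 -m inch '[{"dx":0,"dy":0,"dz":0.0025,"rx":0,"ry":0,"rz":0},{"dx":0,"dy":0,"dz":0.0025,"rx":0,"ry":0,"rz":0}]'
```

```text
time: 14.8
tool_pos: [0.5614, 0.1689, 0.082]
tool_rot: [0.0, 0.999, 0.035, 0.0]
contact_force: [-0.5, -0.4, 3.7]
gripper_width: -0.003
grasp_force: 1.8
time: 15.0
tool_pos: [0.5615, 0.1689, 0.0818]
tool_rot: [0.0, 0.999, 0.035, 0.0]
contact_force: [-5.9, -2.6, 12.5]
gripper_width: 0.004
grasp_force: 6.4
```

The middle bolt dropped 7 mm, from 89 to 82 mm, with little force, so it is the loose one. I'll rise, move over its bar and turn the gripper about 87° so the fingers close across the bar.

```bash

python3 -m inch '[{"dx":0,"dy":0,"dz":-0.05,"rx":0,"ry":0,"rz":0},{"dx":0,"dy":0,"dz":-0.08,"rx":0,"ry":0,"rz":0}]' -0.28
python3 -m inch '[{"dx":-0.06,"dy":0.0035,"dz":0,"rx":0,"ry":0,"rz":0.5},{"dx":-0.06,"dy":0.0035,"dz":0,"rx":0,"ry":0,"rz":0.5},{"dx":-0.06,"dy":0.0035,"dz":0,"rx":0,"ry":0,"rz":0.5},{"dx":-0.06,"dy":0.0035,"dz":0,"rx":0,"ry":0,"rz":0.5},{"dx":-0.06,"dy":0.0035,"dz":0,"rx":0,"ry":0,"rz":0.5}]'
python3 -m inch '[{"dx":0,"dy":0,"dz":0,"rx":0,"ry":0,"rz":0.5},{"dx":0,"dy":0,"dz":0,"rx":0,"ry":0,"rz":0.5},{"dx":0,"dy":0,"dz":0,"rx":0,"ry":0,"rz":0.5},{"dx":0,"dy":0,"dz":0,"rx":0,"ry":0,"rz":0.5},{"dx":0,"dy":0,"dz":0,"rx":0,"ry":0,"rz":0.5}]'
python3 - <<'E'
from h import *
s=state();print(s["joint_pos"].round(2));q=s['tool_rot'];M=Ro.from_quat([q[1],q[2],q[3],q[0]]).as_matrix().round(3);print(M,np.degrees(np.arctan2(M[1,0],M[0,0])))
print(rows([.5122,.1628,.052]))
E
```

```text
time: 15.2
tool_pos: [0.5613, 0.1691, 0.1449]
tool_rot: [-0.0, 0.999, 0.035, 0.001]
contact_force: [0.7, 0.2, 0.8]
gripper_width: 0.331
grasp_force: 0.0
time: 15.7
tool_pos: [0.513, 0.1628, 0.143]
tool_rot: [-0.0, 0.942, -0.337, -0.0]
contact_force: [0.4, 0.3, -0.3]
gripper_width: 0.361
grasp_force: 0.0
time: 16.2
tool_pos: [0.5142, 0.1552, 0.1429]
tool_rot: [-0.003, 0.759, -0.651, -0.004]
contact_force: [0.0, -0.1, 0.0]
gripper_width: 0.364
grasp_force: 0.0
[ 0.15 -0.09  1.9   0.01  1.33  3.14]
[[ 0.152 -0.988 -0.002]
 [-0.988 -0.152  0.01 ]
 [-0.01   0.    -1.   ]] -81.2538377374448
[-0.0086  0.001   0.1137]
```

Joint 6 reached its limit in that direction, so I'll turn the other way for the equivalent half-turn grasp.

```bash

python3 -m inch '[{"dx":0,"dy":0,"dz":0,"rx":0,"ry":0,"rz":-0.49},{"dx":0,"dy":0,"dz":0,"rx":0,"ry":0,"rz":-0.49},{"dx":0,"dy":0,"dz":0,"rx":0,"ry":0,"rz":-0.49},{"dx":0,"dy":0,"dz":0,"rx":0,"ry":0,"rz":-0.49},{"dx":0,"dy":0,"dz":0,"rx":0,"ry":0,"rz":-0.49}]'
python3 -m inch '[{"dx":0,"dy":0,"dz":0,"rx":0,"ry":0,"rz":-0.49},{"dx":0,"dy":0,"dz":0,"rx":0,"ry":0,"rz":-0.49},{"dx":0,"dy":0,"dz":0,"rx":0,"ry":0,"rz":-0.49},{"dx":0,"dy":0,"dz":0,"rx":0,"ry":0,"rz":-0.49},{"dx":0,"dy":0,"dz":0,"rx":0,"ry":0,"rz":-0.49}]'
python3 -m inch '[{"dx":0,"dy":0,"dz":0,"rx":0,"ry":0,"rz":-0.49},{"dx":0,"dy":0,"dz":0,"rx":0,"ry":0,"rz":-0.49},{"dx":0,"dy":0,"dz":0,"rx":0,"ry":0,"rz":-0.49},{"dx":0,"dy":0,"dz":0,"rx":0,"ry":0,"rz":-0.49},{"dx":0,"dy":0,"dz":0,"rx":0,"ry":0,"rz":-0.49}]'
python3 -m inch '[{"dx":0,"dy":0,"dz":0,"rx":0,"ry":0,"rz":-0.49},{"dx":0,"dy":0,"dz":0,"rx":0,"ry":0,"rz":-0.49},{"dx":0,"dy":0,"dz":0,"rx":0,"ry":0,"rz":-0.49},{"dx":0,"dy":0,"dz":0,"rx":0,"ry":0,"rz":-0.49},{"dx":0,"dy":0,"dz":0,"rx":0,"ry":0,"rz":-0.49}]'
python3 -m inch '[{"dx":0,"dy":0,"dz":0,"rx":0,"ry":0,"rz":-0.11},{"dx":0,"dy":0,"dz":0,"rx":0,"ry":0,"rz":-0.11},{"dx":0,"dy":0,"dz":0,"rx":0,"ry":0,"rz":-0.11}]'
python3 - <<'E'
from h import *
s=state();print(s["joint_pos"].round(2));q=s['tool_rot'];M=Ro.from_quat([q[1],q[2],q[3],q[0]]).as_matrix().round(3);print(M,np.degrees(np.arctan2(M[1,0],M[0,0])))
print(rows([.5122,.1628,.052]))
E
```

```text
time: 16.7
tool_pos: [0.5143, 0.1546, 0.1428]
tool_rot: [-0.004, 0.943, -0.332, -0.002]
contact_force: [0.1, 0.3, 0.2]
gripper_width: 0.359
grasp_force: 0.0
time: 17.2
tool_pos: [0.5143, 0.1546, 0.1428]
tool_rot: [-0.005, 1.0, 0.029, -0.001]
contact_force: [1.1, 0.2, 0.8]
gripper_width: 0.362
grasp_force: 0.0
time: 17.7
tool_pos: [0.5143, 0.1546, 0.1428]
tool_rot: [-0.005, 0.922, 0.386, 0.001]
contact_force: [-0.0, 0.1, -0.4]
gripper_width: 0.355
grasp_force: 0.0
time: 18.2
tool_pos: [0.5144, 0.1546, 0.1429]
tool_rot: [-0.004, 0.722, 0.692, 0.003]
contact_force: [-0.5, -0.4, 0.3]
gripper_width: 0.365
grasp_force: 0.0
time: 18.5
tool_pos: [0.5144, 0.1545, 0.143]
tool_rot: [-0.004, 0.666, 0.746, 0.003]
contact_force: [0.2, -1.2, -0.4]
gripper_width: 0.357
grasp_force: 0.0
[ 0.15 -0.09  1.9   0.01  1.33  0.03]
[[-0.113  0.994 -0.002]
 [ 0.994  0.113  0.009]
 [ 0.009 -0.001 -1.   ]] 96.48566035141394
[ 0.0095 -0.0015  0.1139]
```

```bash

python3 -m inch '[{"dx":0.0095,"dy":-0.0015,"dz":0,"rx":0,"ry":0,"rz":0},{"dx":0.0095,"dy":-0.0015,"dz":0.05,"rx":0,"ry":0,"rz":0},{"dx":0.0095,"dy":-0.0015,"dz":0.075,"rx":0,"ry":0,"rz":0},{"dx":0.0095,"dy":-0.0015,"dz":0.075,"rx":0,"ry":0,"rz":0}]'
python3 - <<'E'
from h import *
t=save("top","t4.png");s=save("scene","s4.png")
a=cv2.resize(t[150:210,240:300],(400,400),interpolation=cv2.INTER_CUBIC)
b=cv2.resize(s[190:270,300:380],(400,400),interpolation=cv2.INTER_CUBIC)
cv2.imwrite("pics/z4.png",np.hstack([a,b])[:,:,::-1])
for X in([.5122,.1628,.067],[.5122,.1628,.085]): print((w2px("scene",X)-[300,190])*5+[400,0])
E
```

```text
time: 18.9
tool_pos: [0.5093, 0.1624, 0.0795]
tool_rot: [-0.006, 0.665, 0.747, 0.0]
contact_force: [-0.5, -0.3, 0.1]
gripper_width: 0.359
grasp_force: 0.0
[647.03917014 208.76144902]
[647.96917003 187.26126342]
```

View pics/z4.png

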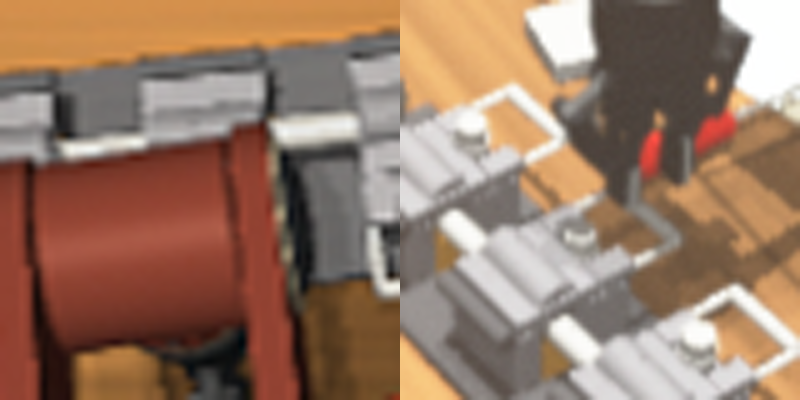

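The scene view shows the middle bolt sitting lower than its neighbours. The open fingers straddle the middle bar, at about (655,215) in the crop, with one finger inside the frame. I'll lower and close.

```bash

python3 -m inch '[{"dx":0,"dy":0.001,"dz":0.012,"rx":0,"ry":0,"rz":0},{"dx":0,"dy":0.001,"dz":0.022,"rx":0,"ry":0,"rz":0}]'
python3 -m inch '[{"dx":0,"dy":0,"dz":0.008,"rx":0,"ry":0,"rz":0},{"dx":0,"dy":0,"dz":0.016,"rx":0,"ry":0,"rz":0},{"dx":0,"dy":0,"dz":0.016,"rx":0,"ry":0,"rz":0}]'
python3 -m inch '[{"dx":0,"dy":0,"dz":0,"rx":0,"ry":0,"rz":0},{"dx":0,"dy":0,"dz":0,"rx":0,"ry":0,"rz":0},{"dx":0,"dy":0,"dz":0,"rx":0,"ry":0,"rz":0},{"dx":0,"dy":0,"dz":0,"rx":0,"ry":0,"rz":0}]' -1
```

```text
time: 19.2
tool_pos: [0.5146, 0.163, 0.067]
tool_rot: [-0.003, 0.665, 0.747, 0.004]
contact_force: [-1.1, -0.8, 0.4]
gripper_width: 0.355
grasp_force: 0.0
time: 19.5
tool_pos: [0.5123, 0.1626, 0.0517]
tool_rot: [-0.004, 0.665, 0.747, 0.002]
contact_force: [0.5, 0.8, -0.3]
gripper_width: 0.36
grasp_force: 0.0
time: 19.9
tool_pos: [0.5141, 0.1629, 0.0535]
tool_rot: [-0.003, 0.665, 0.747, 0.004]
contact_force: [4.1, 0.3, -1.7]
gripper_width: 0.09
grasp_force: 58.5
```

The bar is gripped: the width reads about 8 mm and the pad force 58 N. I'll lift along the hinge arc.

```bash

python3 -m inch '[{"dx":0,"dy":0.0015,"dz":-0.0158,"rx":0,"ry":0,"rz":0},{"dx":0,"dy":0.0046,"dz":-0.0314,"rx":0,"ry":0,"rz":0},{"dx":0,"dy":0.0093,"dz":-0.0465,"rx":0,"ry":0,"rz":0},{"dx":0,"dy":0.0155,"dz":-0.0613,"rx":0,"ry":0,"rz":0},{"dx":0,"dy":0.0155,"dz":-0.0613,"rx":0,"ry":0,"rz":0}]'
```

```text
time: 20.4
tool_pos: [0.5262, 0.1642, 0.1037]
tool_rot: [-0.004, 0.665, 0.747, 0.004]
contact_force: [0.0, 2.6, -0.9]
gripper_width: 0.088
grasp_force: 58.6
```

```bash

python3 -m inch '[{"dx":0,"dy":0.0075,"dz":-0.0139,"rx":0,"ry":0,"rz":0},{"dx":0,"dy":0.0165,"dz":-0.027,"rx":0,"ry":0,"rz":0},{"dx":0,"dy":0.0266,"dz":-0.0393,"rx":0,"ry":0,"rz":0},{"dx":0,"dy":0.038,"dz":-0.0504,"rx":0,"ry":0,"rz":0},{"dx":0,"dy":0.038,"dz":-0.0504,"rx":0,"ry":0,"rz":0}]'
python3 - <<'E'
from h import *
t=save("top","t5.png");s=save("scene","s5.png")
cv2.imwrite("pics/z5.png",cv2.resize(s[90:290,170:400],(690,600),interpolation=cv2.INTER_CUBIC)[:,:,::-1])
x=state();print(x["tool_pos"],x["contact_force"],x["grasp_force"])
E
```

```text
time: 20.9
tool_pos: [0.5557, 0.1676, 0.1451]
tool_rot: [-0.005, 0.665, 0.747, 0.002]
contact_force: [-9.0, 2.7, 6.5]
gripper_width: 0.089
grasp_force: 59.4
[0.55469272 0.16746136 0.14409665] [-10.42598174   2.19260367   6.82455518] 59.40101623535156
```

View pics/z5.png

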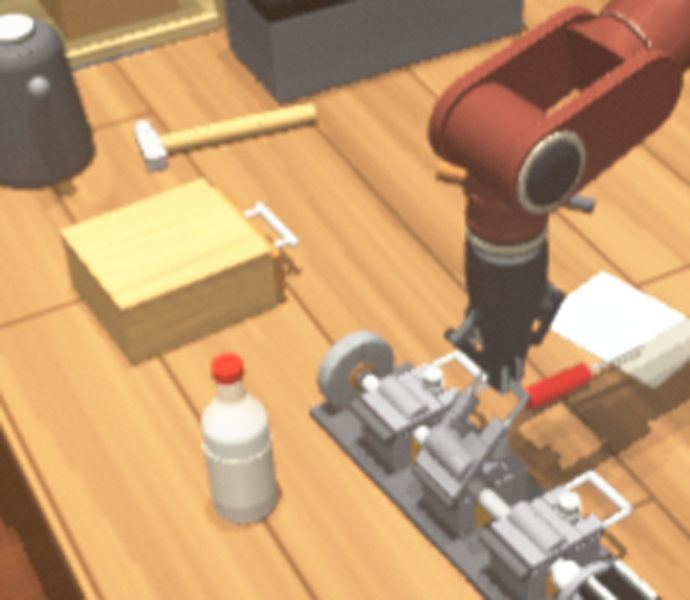

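The scene shows the middle cap lifted, with the fingers on its bar at about (500,385). The outer caps and the drawer are shut and the bystanders are in place. The TCP rise of about 91 mm corresponds to roughly 0.8 rad, so I'm handing in.

```bash
python3 -c "
from plant import ticket
print(ticket.job_done())"
```

```text
the job is handed in; nothing more can be done
None
```

I handed the job in at about 21 s: the battery pack is in the shut drawer, the middle bolt was the loose one and is down 7 mm, and its cap is held open by its bar at about 0.8 rad; the left bolt was never tapped, and the hand-in returned no verdict.

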